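# Open the dough sheeter's rollers past the knob's stop and brush out its feed throat

## Task

The bench dough sheeter has to be brushed out: press its thickness knob down, turn it clockwise past its stop and let it spring up again in the end notch, so that the rollers stand wide open. Then take the flour brush from the jug, push its bristles down the leaning feed throat and through between the rollers twice, drawing them back up into the upper half of the throat in between, and stand the brush back in the jug, bristles down. Leave the jug upright in its place and do not disturb the tea glass or the two dough portions.

Things in the scene. Friction and masses are not known exactly. Their poses are not given: they have to be found in the camera images.
- sheeter: bench dough sheeter, a fixed plain aluminium machine 255 x 348 x 190 mm; origin under its middle, x away from the robot, y to the left, z up. On its right (-y) a console slopes 35 deg towards the robot and carries the black thickness knob; on its left (+y) a steel feed throat leans 30 deg towards the robot
- knob_grip (a point): on the axis of the thickness knob, amid its finger bar. z = knob axis, out of the console (35 deg from vertical, leaning to the robot); x = along the bar to the pointer end (white line); y = across the bar. Bar 66 mm long, 15 mm thick, from 23 mm below this point (face of the 69 mm round cap) to 10 mm above it. A fixed collar, 102 mm diameter, ends 40 mm below it
- pointer_tip (a point): outer end of the steel tab under the pointer, 47.5 mm from the axis, 40 mm below knob_grip along the axis
- dial (a joint): turn of the knob, rad, 0 to 1.40, growing clockwise seen from outside. Free (friction 0.12 N m) from 0 to 0.46, the working range, marked by studs; there the steel tabs under its cap meet stops. Pressed in, the tabs pass under the stops; from 1.24 to 1.40 they stand in the end notches (marked by a bar) and the knob springs up; between 0.46 and 1.24 it stays caught down
- knob (a joint): how far the knob is pressed in along its axis, m: 0 = up, 0.012 = hard bottom. It must be in by 8.5 mm or more to pass the stop; the spring takes 4 N at first, 8 N at the bottom
- throat: steel feed throat. Origin midway between the opened rollers; z up along the throat (leans 30 deg to the robot), x across it, away from the robot, y along the rollers. Inside 88 mm in x, 160 mm in y; rim at z = 0.130. White rollers 52 mm thick at z = 0: the front one ends at x = -0.016, the rear one begins at x = -0.015 + 0.024 dial (+0.015 or more in the end notch). Free 35 mm below z = 0
- brush: wooden flour brush 216 x 48 x 16 mm. x = across its width, y = along it to the handle end, z = through its thickness. It stands in the jug, bristles down, its handle leaning about 25 deg towards the robot against the rim. Handle 20 mm wide (x), 12 mm thick, 96 mm long; the head (48 mm wide) is the lower 120 mm
- bristle_end (a point): centre of the bristle end of the brush, at the bottom of the jug at first
- handle_end (a point): centre of the handle end of the brush, 216 mm from bristle_end along the brush's y
- jug: clear plastic measuring jug, 135 mm high, 120 mm wide at the rim, about 88 mm inside at the floor, floor 6 mm thick; origin under its middle (the round cup is centred 10 mm from it towards +y); z up; handle at -y
- glass: tea glass 62 mm diameter, 83 mm high, behind the jug; leave it alone
- dough_front: dough portion 66 x 66 x 26 mm on the bench to the right of the sheeter; leave it alone
- dough_back: second dough portion, behind the first; leave it alone

How it is judged:
By the outcome, as a careful person would: the job done as asked, in the order asked, and still so for the second after the job is handed in, with the robot touching nothing.
It also fails if it takes over 67 s, if anything falls off the work surface, if the arm or the gripper's body presses on something with over 40 N, if the wrist force passes 120 N, or if a joint passes its speed limit or range.

## Robot

A 6-joint arm with a two-finger parallel gripper is mounted at the origin on the work surface; the furniture and walls round the work are solid. World frame = base frame: x ahead of the robot, y to its left, z up, the work surface at z = 0. Lengths are in m, angles in rad, forces in N, time in s.
With the tool pointing down it reaches from about 0.25 to 0.725 m from the base axis. Payload 4 kg.
Tool frame: the origin (TCP) lies midway between the tips of the shut fingers; the grasp point (between the pads) lies bot.pinch_z behind it (bot.pinch_z is the distance from the TCP to the grasp point, in m); z points along the fingers, y is the line along which they close (so a half turn about z gives the same grasp; the last joint's range is limited). The gripper opens to 85 mm and grips with 20 to 120 N. Pads are 22 mm wide; open, the fingers measure 114 mm over their backs; the gripper's body (76 mm by 85 mm) begins 54 mm behind the grasp point. The pads swing forward as they close: fully open they stand 13 mm farther back than shut.
Start: joints at [1.303, 0.241, 0.005, 1.335, 0, 1.571], TCP at [0.132, 0.482, 0.231] pointing down, gripper open.
Joint ranges: [-2.72, 2.72], [-1.05, 1.87], [-1.09, 1.28], [-1.99, 2.15], [-1.42, 1.44], [-3.14, 3.14]. Speed limits (rad/s): [2.79, 2.79, 3.14, 3.14, 3.14, 3.14].

## Interface

Orientations are given as a unit quaternion [x, y, z, w].
In Python, from workcell import bot, vision, get_obs gives the robot as it stands (bot), with the cameras (vision) and the readings as plain functions.
- The arm moves only by the shell command python3 jog.py 'ROWS'. ROWS is a JSON list of rows, 1 to 10 of them, each of 7 numbers: a rotation vector rx, ry, rz in rad, then dx, dy, dz in m, then the finger opening in m; each row is the pose to reach, as a shift and turn from the pose commanded when the command began, along the tool's axes at that moment; what a row does not reach only later rows make up. A row lasts 1/8 s, in which the tool goes at most 0.0625 m and 0.188 rad, less where a joint would pass 70% of its speed; a pose out of reach is approached as far as the arm can. The fingers move at their own pace and stop on an object; the grip force is fixed at half the most. Time passes only in rows, so rows that do not move let the fingers close. It prints the time, the measured TCP pose, the force, the opening and the grip force at its end.
- get_obs(): the state, without advancing time (a new reading comes with each control period).
- vision.camera(name): name is "scene" or "top" or "wrist"; returns the picture (480x640x3 uint8, red, green, blue); there is no depth.
- vision.calibration(name): a dict with "mtx" (3x3 intrinsics, pixels), "k1" (the pictures are not rectified: a ray, as slopes to the right and down, at radius r is drawn at 1 + k1 r^2 times it, then the intrinsics apply), "R" (3x3) and "t" (3): a world point X has camera coordinates R X + t. Camera axes: x right, y down, z forward; pixel columns grow to the right and rows downward; lengths in m; the calibration is good to about 2 mm. A picture is of the moment at which its call begins: read the wrist's pose just before it. calibration takes no time and is no camera call; for the wrist camera it gives the pose at the moment of the call.
- bot.job_done(): hands the job in; it is judged then, once.
The state is a dict: "clock": time; "joint_pos": joint angles; "joint_vel": joint speeds; "tau": joint torques, N m; "eef_pos": TCP position; "tool_rot": TCP orientation; "ft_force": force on the tool from outside, world axes, zero at the start; "ft_torque": the same for the moment, N m; "grip_width": finger opening in m; "grasp_force": force on a finger pad.
Only numpy, scipy, OpenCV 4.12 (cv2) and the standard library are available. Lean on these libraries where they do the work, as an engineer would, in place of code of your own. Each camera call takes 0.05 s, during which the arm holds its last target. There are 200 camera calls.

## Working session

There is one attempt and no reset: what is moved stays moved. The work goes in short steps, Python scripts to look and compute and a shell command to move; the robot and the scene stay as the last step left them, time stands still between calls to the robot, and variables do not carry over. Pictures are saved under pics/ and viewed, at most 10 in all, crops included, and the job is handed in when it is done.

```bash
ls; mkdir -p pics; python3 - <<'E'
from workcell import bot, vision, get_obs
import cv2,numpy as np
print(bot.pinch_z,get_obs())
for n in ['scene','top','wrist']:
    c=vision.calibration(n); print(n,c)
    cv2.imwrite(f'pics/{n}0.png',vision.camera(n)[:,:,::-1])
E
```

```text
jog.py
pics
workcell.py
0.0187 {'clock': 0.0, 'joint_pos': array([ 1.30298116e+00,  2.41413935e-01,  3.69273066e-03,  1.33519155e+00,
       -3.29624578e-05,  1.57078210e+00]), 'joint_vel': array([ 0.00100373,  0.00110728, -0.00115254,  0.00077157,  0.00028699,
        0.00104908]), 'tau': array([ 4.29157208e-04, -3.72323370e+01,  2.52406508e+01,  1.70413591e-02,
       -5.37267272e-05, -9.14544493e-07]), 'eef_pos': array([0.13215167, 0.48155156, 0.23040046]), 'tool_rot': array([ 1.33500611e-01,  9.91048166e-01, -1.05094147e-03, -1.24953759e-04]), 'ft_force': array([0.18478071, 0.31929346, 1.1773922 ]), 'ft_torque': array([-0.01319923,  0.01354241, -0.04122313]), 'grasp_force': 0.0, 'grip_width': 0.08557741673801188}
scene {'mtx': array([[510.6618406 ,   0.        , 315.65042476],
       [  0.        , 510.6618406 , 231.09774448],
       [  0.        ,   0.        ,   1.        ]]), 'k1': -0.09282837962827928, 'R': array([[ 0.3640248 , -0.9313353 , -0.01002482],
       [-0.80976584, -0.31115318, -0.49745652],
       [ 0.46017957,  0.18920427, -0.86743098]]), 't': array([-0.18580906,  0.53140189,  1.18297108])}
top {'mtx': array([[570.49107966,   0.        , 323.7522726 ],
       [  0.        , 570.49107966, 237.96914445],
       [  0.        ,   0.        ,   1.        ]]), 'k1': -0.16089669770067597, 'R': array([[ 0.02808927, -0.99960346,  0.00197678],
       [-0.99315063, -0.02813221, -0.11340376],
       [ 0.1134144 ,  0.00122219, -0.99354702]]), 't': array([-0.00708146,  0.56012882,  1.54784741])}
wrist {'mtx': array([[395.79473428,   0.        , 321.45336692],
       [  0.        , 395.79473428, 241.24176003],
       [  0.        ,   0.        ,   1.        ]]), 'k1': -0.006737618001334479, 'R': array([[ 0.26420815,  0.96446325, -0.002168  ],
       [ 0.91969339, -0.25126554,  0.30171128],
       [ 0.2904447 , -0.08170847, -0.95339688]]), 't': array([-0.49932642, -0.03864963,  0.38033461])}
```

View pics/scene0.png

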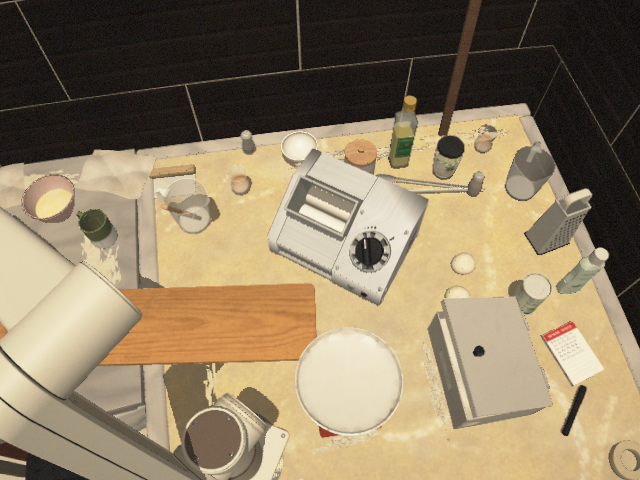

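View pics/top0.png

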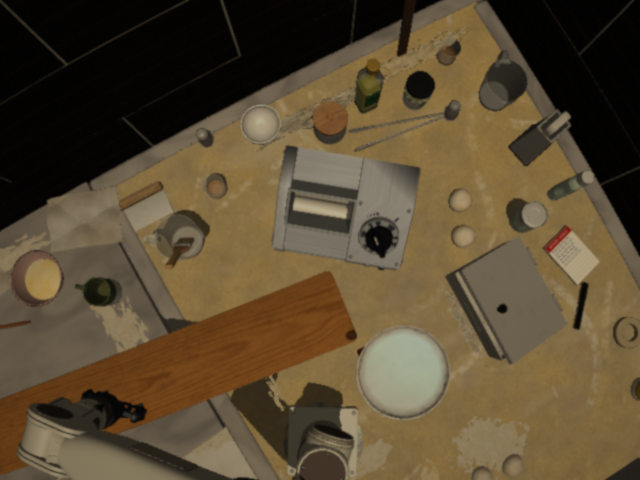

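```bash
cat > h.py <<'E'
from workcell import bot, vision, get_obs
import cv2,numpy as np
from scipy.spatial.transform import Rotation as Ro
def ray(n,uv,c=None):
    c=c or vision.calibration(n); K=c['mtx']
    d=cv2.undistortPoints(np.array([[uv]],float),K,np.array([c['k1'],0,0,0.]))[0,0]
    R,t=c['R'],c['t']; v=R.T@np.array([d[0],d[1],1]); return -R.T@t, v/np.linalg.norm(v)
def plane(n,uv,z,c=None):
    o,v=ray(n,uv,c); return o+v*(z-o[2])/v[2]
def tri(*obs):
    A=0;b=0;P=[]
    for n,uv,*c in obs:
        o,v=ray(n,uv,*c); M=np.eye(3)-np.outer(v,v); A=A+M;b=b+M@o;P.append((M,o))
    X=np.linalg.solve(A,b); return X.round(4),[round(1e3*np.linalg.norm(M@(X-o)),1) for M,o in P]
def proj(n,X,c=None):
    c=c or vision.calibration(n)
    return cv2.projectPoints(np.array(X,float).reshape(-1,1,3),cv2.Rodrigues(c['R'])[0],c['t'],c['mtx'],np.array([c['k1'],0,0,0.]))[0][:,0]
def crop(img,x0,y0,x1,y1,s):
    return cv2.resize(img[y0:y1,x0:x1],None,fx=s,fy=s,interpolation=cv2.INTER_CUBIC)
def tool():
    o=get_obs(); return o['eef_pos'],Ro.from_quat(o['tool_rot'])
E
python3 - <<'E'
from h import *
S,T='scene','top'
print('plank',tri((T,(331,273)),(S,(314,284))),tri((T,(355,335)),(S,(316,360))))
print('knob',tri((T,(378,238)),(S,(370,250))))
print('jug h',tri((T,(175,264)),(S,(168,209))))
s=cv2.imread('pics/scene0.png');t=cv2.imread('pics/top0.png')
a=crop(s,265,145,435,305,2.35)[:376,:400];b=crop(t,265,140,430,280,2.42)[:300,:400]
c=crop(s,140,160,230,240,4.4)[:300,:400];d=crop(t,140,195,230,275,3.7)[:300,:330]
im=np.zeros((600,800,3),np.uint8)
a=a[:300*376//300]; a=crop(s,265,145,435,305,1.87)
for p,(y,x) in ((a,(0,0)),(b,(0,400)),(c,(300,0)),(d,(300,400))):
    p=p[:300,:400]; im[y:y+p.shape[0],x:x+p.shape[1]]=p
cv2.imwrite('pics/c1.png',im)
E
```

```text
plank (array([ 0.4634, -0.014 ,  0.0393]), [np.float64(0.1), np.float64(0.1)]) (array([ 0.2922, -0.0869, -0.0304]), [np.float64(0.9), np.float64(0.9)])
knob (array([ 0.5498, -0.1307,  0.1599]), [np.float64(1.2), np.float64(1.2)])
jug h (array([0.4634, 0.3828, 0.19  ]), [np.float64(4.4), np.float64(4.4)])
```

View pics/c1.png

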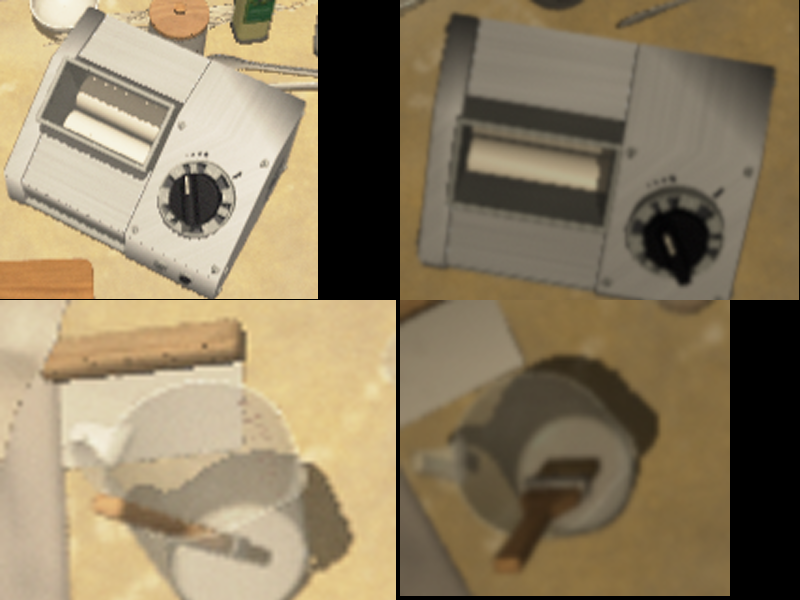

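```bash
python3 - <<'E'
from h import *
p,R=tool(); c=vision.calibration('wrist')
print('cam in tool',R.inv().apply(-c['R'].T@c['t']-p).round(3),'cam axes in tool\n',(R.inv().as_matrix()@c['R'].T).round(3))
print(R.as_matrix().round(2))
print(proj('wrist',[[.5,.38,.1],[.46,.38,.19],[.55,-.13,.16]]).round())
S,T='scene','top'
# sheeter top crop->full: 265+x/2.42,140+y/2.42 ; scene 265+x/1.87,145+y/1.87
t=lambda x,y:(T,(265+(x-400)/2.42,140+y/2.42)); s=lambda x,y:(S,(265+x/1.87,145+y/1.87))
for n,a,b in [('knobcap',(674,242),(191,199)),('collar',(675,235),(197,197)),('bar mark',(718,192),(237,175)),('scr R',(748,172),(264,163)),('scr FL',(606,284),(134,229)),('scrBL',(631,153),(182,126)),('back L corner',(452,17),(95,12)),('backR',(773,65),(304,102)),('rimFL',(455,205),(40,120)),('rimFR',(608,220),(140,170))]:
    print(n,tri(t(*a),s(*b)))
E
```

```text
cam in tool [ 0.078  0.    -0.143] cam axes in tool
 [[ 0.    -0.953 -0.302]
 [ 1.     0.    -0.   ]
 [ 0.    -0.302  0.953]]
[[-0.96  0.26 -0.  ]
 [ 0.26  0.96 -0.  ]
 [-0.   -0.   -1.  ]]
[[ 320.  592.]
 [ 306.  691.]
 [-145.  774.]]
knobcap (array([ 0.543 , -0.1282,  0.1635]), [np.float64(1.8), np.float64(1.8)])
collar (array([ 0.5525, -0.132 ,  0.1545]), [np.float64(0.4), np.float64(0.4)])
bar mark (array([ 0.5972, -0.1741,  0.1675]), [np.float64(1.0), np.float64(1.0)])
scr R (array([ 0.6164, -0.2031,  0.1867]), [np.float64(0.7), np.float64(0.7)])
scr FL (array([ 0.5027, -0.0623,  0.1005]), [np.float64(0.1), np.float64(0.1)])
scrBL (array([ 0.6336, -0.0815,  0.1838]), [np.float64(0.0), np.float64(0.0)])
back L corner (array([0.7784, 0.1071, 0.1761]), [np.float64(4.4), np.float64(4.4)])
backR (array([ 0.7317, -0.2284,  0.1847]), [np.float64(1.5), np.float64(1.5)])
rimFL (array([0.5727, 0.101 , 0.1859]), [np.float64(1.5), np.float64(1.5)])
rimFR (array([ 0.5619, -0.0542,  0.1649]), [np.float64(6.5), np.float64(6.5)])
```

View pics/wrist0.png

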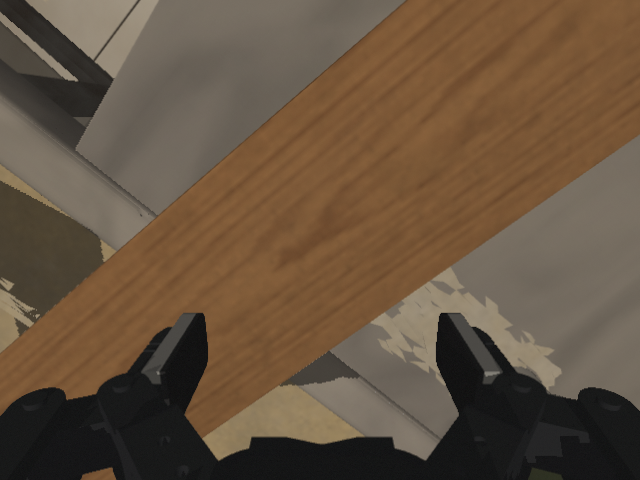

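```bash
cat >> h.py <<'E'
YAW=np.radians(-8.2)
def goto(P,Rt):
    p,R=tool(); d=R.inv().apply(np.array(P)-p); rv=(R.inv()*Rt).as_rotvec()
    print('rv',rv.round(3),'d',d.round(4),'rows>=',round(max(np.linalg.norm(d)/.0625,np.linalg.norm(rv)/.188),1))
def Rtool(z,xhint):
    z=np.array(z)/np.linalg.norm(z); y=np.cross(z,xhint); y/=np.linalg.norm(y)
    return Ro.from_matrix(np.c_[np.cross(y,z),y,z])
def axis(deg,yaw=YAW):  # outward axis leaning to the robot
    s,c=np.sin(np.radians(deg)),np.cos(np.radians(deg)); return np.array([-s*np.cos(yaw),-s*np.sin(yaw),c])
E
python3 - <<'E'
from h import *
a=axis(35); goto(np.array([.54,-.129,.17])+.12*a, Rtool(-a,[-np.cos(YAW),-np.sin(YAW),0]))
E
```

```text
rv [-0.04 -0.61 -0.12] d [-0.4866 -0.4897 -0.0369] rows>= 11.1
```

```bash
python3 jog.py '[[0,0,0,-0.03,-0.03,-0.04,0.085],[-0.04,-0.61,-0.12,-0.487,-0.49,-0.037,0.085],[-0.04,-0.61,-0.12,-0.487,-0.49,-0.037,0.085],[-0.04,-0.61,-0.12,-0.487,-0.49,-0.037,0.085],[-0.04,-0.61,-0.12,-0.487,-0.49,-0.037,0.085],[-0.04,-0.61,-0.12,-0.487,-0.49,-0.037,0.085],[-0.04,-0.61,-0.12,-0.487,-0.49,-0.037,0.085],[-0.04,-0.61,-0.12,-0.487,-0.49,-0.037,0.085],[-0.04,-0.61,-0.12,-0.487,-0.49,-0.037,0.085],[-0.04,-0.61,-0.12,-0.487,-0.49,-0.037,0.085]]'; python3 -c "
from h import *
a=axis(35); goto(np.array([.54,-.129,.17])+.12*a, Rtool(-a,[-np.cos(YAW),-np.sin(YAW),0]))"
```

```text
clock: 1.4
eef_pos: [0.4203, -0.0269, 0.2689]
tool_rot: [0.068, 0.951, -0.02, 0.301]
ft_force: [1.5, 1.0, 0.9]
grip_width: 0.0852
grasp_force: 0.0
rv [ 0.003  0.003 -0.001] d [-0.0522 -0.084   0.0373] rows>= 1.7
```

```bash
python3 jog.py '[[0,0,0,-0.052,-0.084,0.037,0.085],[0,0,0,-0.052,-0.084,0.037,0.085],[0,0,0,-0.052,-0.084,0.037,0.085]]'; python3 - <<'E'
from h import *
import pickle
c=vision.calibration('wrist'); im=vision.camera('wrist')[:,:,::-1]; pickle.dump(c,open('w1.pkl','wb')); cv2.imwrite('pics/w1.png',im)
print(get_obs()['joint_pos'].round(3), get_obs()['clock'])
E
```

```text
clock: 1.78
eef_pos: [0.4716, -0.1207, 0.267]
tool_rot: [0.071, 0.951, -0.021, 0.299]
ft_force: [-0.2, 0.4, -0.1]
grip_width: 0.0853
grasp_force: 0.0
[-0.305 -0.238 -0.573  0.634  0.093 -0.129] 1.825
```

View pics/w1.png

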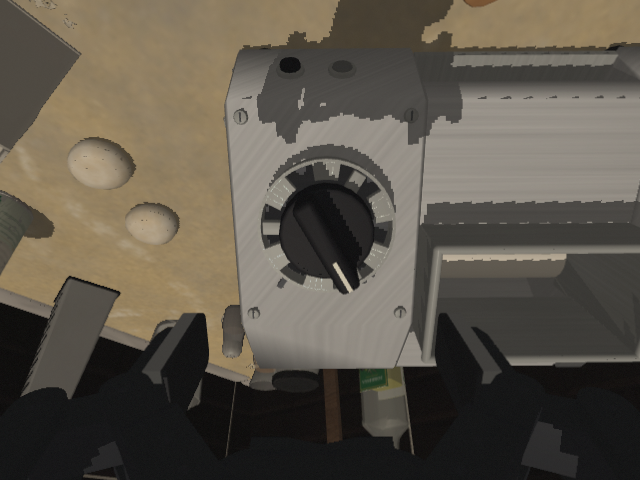

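```bash
python3 - <<'E'
from h import *
import pickle
c=pickle.load(open('w1.pkl','rb')); im=cv2.imread('pics/w1.png'); p,R=tool()
t=lambda x,y:('top',(265+(x-400)/2.42,140+y/2.42)); s=lambda x,y:('scene',(265+x/1.87,145+y/1.87)); w=lambda x,y:('wrist',(x,y),c)
P={}
for n,ob in dict(FL=(w(411,116),t(606,284),s(134,229)),BL=(w(400,312),t(631,153),s(182,126)),BR=(w(253,313),t(748,172),s(264,163)),collar=(w(329,227),t(675,235),s(197,197)),FR=(w(240,117),s(214,269))).items():
    P[n],e=tri(*ob); print(n,P[n],e)
n=np.cross(P['BL']-P['FL'],P['BR']-P['BL']); n/=np.linalg.norm(n); n*=np.sign(n[2])
print('normal',n.round(3),'tilt',np.degrees(np.arccos(n[2])),'az',np.degrees(np.arctan2(-n[1],-n[0])),'axis35',axis(35).round(3))
# cap dark blob
hsv=im.max(2); roi=np.zeros_like(hsv); cv2.circle(roi,(328,230),62,255,-1)
m=((hsv<60)&(roi>0)).astype(np.uint8); m=cv2.morphologyEx(m,cv2.MORPH_OPEN,np.ones((9,9)))
k=max(cv2.findContours(m,0,1)[0],key=cv2.contourArea); print('cap',cv2.fitEllipse(k))
wl=(hsv>170)&(cv2.circle(np.zeros_like(hsv),(345,278),20,255,-1)>0); ys,xs=np.nonzero(wl); print('line',xs.mean(),ys.mean(),len(xs),np.c_[xs,ys][[0,-1]].tolist())
for d in (.301,):
    o,v=ray('wrist',(329,227),c); z=c['R'][2]@v; print('collar by size',(o+v*d/z).round(4))
cv2.imwrite('pics/w1k.png',crop(im,240,150,420,320,3.5))
E
```

```text
FL [ 0.5026 -0.0618  0.1003] [np.float64(1.1), np.float64(0.7), np.float64(0.5)]
BL [ 0.6331 -0.0803  0.185 ] [np.float64(2.6), np.float64(1.2), np.float64(1.4)]
BR [ 0.6176 -0.2024  0.1842] [np.float64(1.9), np.float64(1.9), np.float64(0.0)]
collar [ 0.5535 -0.1302  0.1516] [np.float64(3.6), np.float64(1.9), np.float64(2.0)]
FR [ 0.4896 -0.183   0.0922] [np.float64(0.7), np.float64(0.7)]
normal [-0.537  0.063  0.841] tilt 32.73342031842542 az -6.655362905366336 axis35 [-0.568  0.082  0.819]
cap ((327.00152587890625, 226.7313995361328), (101.26707458496094, 106.9604721069336), 122.5614013671875)
line 342.2276422764228 277.2439024390244 123 [[335, 263], [349, 292]]
collar by size [ 0.5579 -0.1271  0.1479]
```

View pics/w1k.png

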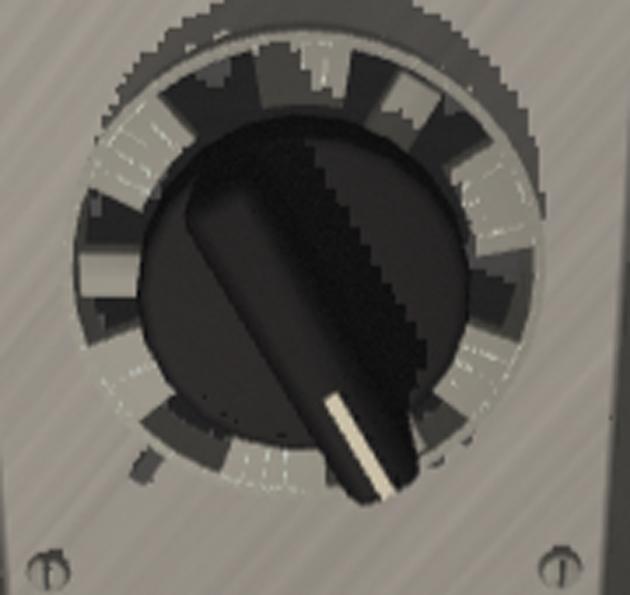

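```bash
python3 - <<'E'
from h import *
import pickle
c=pickle.load(open('w1.pkl','rb')); p,R=tool(); a=-R.as_matrix()[:,2]; print('a',a.round(3))
f=lambda x,y:(240+x/3.5,150+y/3.5)
def at(uv,d):
    o,v=ray('wrist',uv,c); return o+v*d/(c['R'][2]@v)
def onpl(uv,P):
    o,v=ray('wrist',uv,c); return o+v*(a@(P-o))/(a@v)
Ti=lambda X:R.inv().apply(X-p).round(4)
cap=at(f(304,283),.069*395.8/94.9); col=at(f(308,262),.102*395.8/135)
print('collar',Ti(col),'cap',Ti(cap),'(tool frame; expect same xy, dz 17)')
D=onpl(f(300,270),col)
g1=col+.040*a; g2=cap+.023*a; print('grip est',Ti(g1),Ti(g2)); g=(g1+g2)/2; print(g.round(4))
top=g+.010*a
A=Ti(onpl(f(332,397),top));B=Ti(onpl(f(388,497),top)); d=(B-A); G=Ti(g)
ang=lambda v:np.arctan2(-v[1],-v[0])
print('line',A,B,len(d),np.linalg.norm(d),'ang dir',ang(d),'ang from ctr',ang(B-G),'r tip',np.linalg.norm((B-G)[:2]))
E1=Ti(onpl(f(187,225),top));E2=Ti(onpl(f(350,500),top)); print('edge ang',ang(E2-E1))
for h in (.040,.055): 
  m=Ti(onpl(f(145,467),g-h*a)); print('mark',h,ang(m-G),np.linalg.norm((m-G)[:2]), [round(ang(Ti(onpl(f(*q),g-h*a))-G),3) for q in((435,462),(468,440))])
E
```

```text
a [-0.566  0.081  0.82 ]
collar [-0.0018  0.0036  0.146 ] cap [-0.003   0.0026  0.1338] (tool frame; expect same xy, dz 17)
grip est [-0.0018  0.0036  0.106 ] [-0.003   0.0026  0.1108]
[ 0.5345 -0.125   0.1791]
line [-0.0149  0.0074  0.0984] [-0.0352  0.0183  0.0984] 3 0.02304126732625617 ang dir -0.49276559050784496 ang from ctr -0.43395336939389656 r tip 0.03615079528862401
edge ang -0.5072563077680194
mark 0.04 0.6451485537608431 0.06070008237226701 [np.float64(-0.559), np.float64(-0.723)]
mark 0.055 0.6062049785736172 0.06704662556758544 [np.float64(-0.527), np.float64(-0.682)]
```

```bash
python3 jog.py '[[0,0,-0.18,-0.002,0.003,0.03,0.085],[0,0,-0.36,-0.002,0.003,0.06,0.085],[0,0,-0.5,-0.002,0.003,0.09,0.085],[0,0,-0.5,-0.002,0.003,0.122,0.085],[0,0,-0.5,-0.002,0.003,0.122,0.06],[0,0,-0.5,-0.002,0.003,0.122,0.03]]'; python3 jog.py '[[0,0,0,0,0,0,0],[0,0,0,0,0,0,0],[0,0,0,0,0,0,0],[0,0,0,0,0,0,0]]'; python3 -c "
from h import *
o=get_obs();p,R=tool();print('force in tool',R.inv().apply(o['ft_force']).round(1),R.inv().apply(o['ft_torque']).round(2),o['joint_pos'].round(3))"
```

```text
clock: 2.58
eef_pos: [0.5422, -0.1234, 0.1692]
tool_rot: [-0.17, 0.939, -0.094, 0.286]
ft_force: [-1.3, 0.6, -0.4]
grip_width: 0.0512
grasp_force: 0.0
clock: 3.08
eef_pos: [0.5435, -0.1261, 0.1706]
tool_rot: [-0.168, 0.938, -0.096, 0.287]
ft_force: [-1.1, -6.3, 2.7]
grip_width: 0.0143
grasp_force: 61.2
force in tool [ 1.8 -6.3 -2.3] [ 0.93  0.65 -0.16] [-0.266  0.021 -0.634  0.304  0.069 -0.598]
```

```bash
python3 jog.py '[[0,0,0,0,-0.003,0.005,0],[0,0,0,0,-0.003,0.01,0],[0,0,0,0,-0.003,0.015,0],[0,0,0,0,-0.003,0.015,0]]'; python3 -c "
from h import *
o=get_obs();p,R=tool();print('force in tool',R.inv().apply(o['ft_force']).round(1),R.inv().apply(o['ft_torque']).round(2),'moved',R.inv().apply(p-np.array([.5435,-.1261,.1706])).round(4))"
```

```text
clock: 3.58
eef_pos: [0.5515, -0.1279, 0.1609]
tool_rot: [-0.169, 0.938, -0.094, 0.288]
ft_force: [-31.8, 5.6, 37.0]
grip_width: 0.0142
grasp_force: 69.8
force in tool [  3.8   3.4 -48.9] [-1.1   1.41 -0.12] moved [-0.0006 -0.0011  0.0126]
```

```bash
python3 jog.py '[[0,0,0,0,0,-0.0015,0],[0,0,0.15,0,0,-0.0015,0],[0,0,0.3,0,0,-0.0015,0]]'; python3 -c "
from h import *
o=get_obs();p,R=tool();print('force in tool',R.inv().apply(o['ft_force']).round(1),R.inv().apply(o['ft_torque']).round(2),'moved',R.inv().apply(p-np.array([.5435,-.1261,.1706])).round(4))"
```

```text
clock: 3.95
eef_pos: [0.5513, -0.1286, 0.1611]
tool_rot: [-0.024, 0.953, -0.05, 0.298]
ft_force: [-20.3, 1.3, 22.9]
grip_width: 0.0138
grasp_force: 66.9
force in tool [  3.6  -0.9 -30.4] [ 0.13  1.06 -0.2 ] moved [-0.0008 -0.0016  0.0124]
```

```bash
python3 jog.py '[[0,0,0.15,0,0,0,0],[0,0,0.3,0,0,0,0],[0,0,0.45,0,0,0,0],[0,0,0.6,0,0,0,0],[0,0,0.72,0,0,0,0],[0,0,0.82,0,0,0,0],[0,0,0.82,0,0,0,0]]'; python3 -c "
from h import *
o=get_obs();p,R=tool();print('force in tool',R.inv().apply(o['ft_force']).round(1),R.inv().apply(o['ft_torque']).round(2),'moved',R.inv().apply(p-np.array([.5435,-.1261,.1706])).round(4),o['joint_pos'].round(3))"
```

```text
clock: 4.82
eef_pos: [0.5505, -0.1304, 0.1608]
tool_rot: [0.357, 0.884, 0.07, 0.294]
ft_force: [-21.2, -2.7, 24.3]
grip_width: 0.0143
grasp_force: 67.0
force in tool [ -1.1  -6.3 -31.7] [1.81 0.22 0.13] moved [-0.0023 -0.0023  0.0124] [-0.27   0.052 -0.633  0.276  0.07   0.52 ]
```

```bash
python3 jog.py '[[0,0,0,0,0,-0.005,0],[0,0,0,0,0,-0.01,0],[0,0,0,0,0,-0.013,0],[0,0,0,0,0,-0.013,0]]'; python3 -c "
from h import *
o=get_obs();p,R=tool();print('force in tool',R.inv().apply(o['ft_force']).round(1),R.inv().apply(o['ft_torque']).round(2),'moved',R.inv().apply(p-np.array([.5435,-.1261,.1706])).round(4))"
```

```text
clock: 5.32
eef_pos: [0.544, -0.1295, 0.1699]
tool_rot: [0.357, 0.884, 0.07, 0.293]
ft_force: [-1.9, -5.8, 3.5]
grip_width: 0.0142
grasp_force: 62.9
force in tool [-4.4 -4.2 -3.4] [ 1.3  -0.76  0.07] moved [-0.0022 -0.0024  0.0012]
```

```bash
python3 jog.py '[[0,0,0,0,0,0,0.085],[0,0,0,0,0,0,0.085],[0,0,0,0,0,0,0.085],[0,0,0,0,0,-0.03,0.085],[0,0,0,0,0,-0.09,0.085]]'; python3 -c "
from h import *
a=axis(30); goto(np.array([.60,.02,.2])+.14*a, Rtool(-a,[-np.cos(YAW),-np.sin(YAW),0]))"
```

```text
clock: 5.95
eef_pos: [0.491, -0.1193, 0.2405]
tool_rot: [0.356, 0.886, 0.072, 0.289]
ft_force: [0.2, -0.8, 0.9]
grip_width: 0.0851
grasp_force: 0.0
rv [ 0.028  0.077 -0.621] d [ 0.04    0.1603 -0.0557] rows>= 3.3
```

```bash
python3 jog.py '[[0.01,0.02,-0.15,0.01,0.04,-0.04,0.085],[0.028,0.077,-0.3,0.04,0.16,-0.056,0.085],[0.028,0.077,-0.621,0.04,0.16,-0.056,0.085],[0.028,0.077,-0.621,0.04,0.16,-0.056,0.085],[0.028,0.077,-0.621,0.04,0.16,-0.056,0.085],[0.028,0.077,-0.621,0.04,0.16,-0.056,0.085]]'; python3 - <<'E'
from h import *
import pickle
c=vision.calibration('wrist'); im=vision.camera('wrist')[:,:,::-1]; pickle.dump(c,open('w2.pkl','wb')); cv2.imwrite('pics/w2.png',im)
cv2.imwrite('pics/w2c.png',crop(im,100,80,640,400,1.48))
E
```

```text
clock: 6.7
eef_pos: [0.531, 0.0286, 0.3228]
tool_rot: [0.07, 0.963, -0.019, 0.261]
ft_force: [-0.5, -0.3, 0.7]
grip_width: 0.085
grasp_force: 0.0
```

View pics/w2c.png

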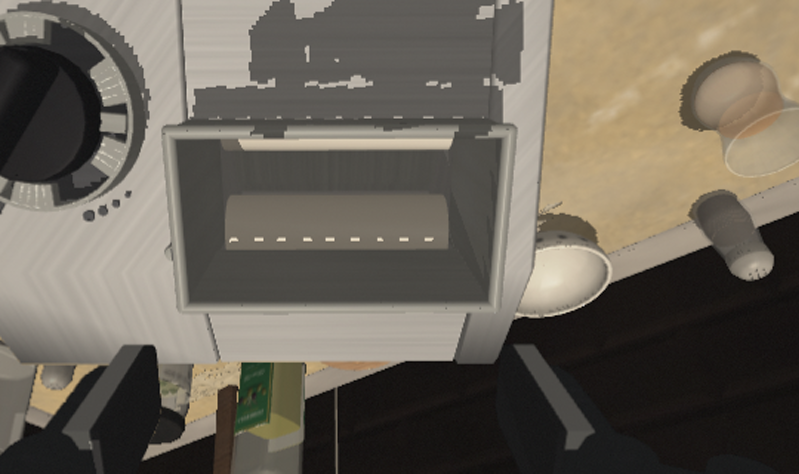

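```bash
python3 - <<'E'
from h import *
import pickle
c=pickle.load(open('w2.pkl','rb')); p,R=tool()
f=lambda x,y:(100+x/1.48,80+y/1.48)
uv=np.array([f(177,139),f(503,136),f(493,304),f(188,306)])
# throat frame: x away from robot (image down), y left (image right)
O=np.array([[-.044,-.08,.13],[-.044,.08,.13],[.044,.08,.13],[.044,-.08,.13]])
D=np.array([c['k1'],0,0,0.])
ok,rv,tv=cv2.solvePnP(O,uv,c['mtx'],D,flags=cv2.SOLVEPNP_ITERATIVE)
e=cv2.projectPoints(O,rv,tv,c['mtx'],D)[0][:,0]-uv; print('res',e.round(1).tolist())
Rw=c['R'].T@cv2.Rodrigues(rv)[0]; o=c['R'].T@(tv[:,0]-c['t'])
z=Rw[:,2]; print('origin',o.round(4),'z',z.round(3),'tilt',np.degrees(np.arccos(z[2])),'yaw',np.degrees(np.arctan2(Rw[0,1]*-1,Rw[1,1])),'a30',axis(30).round(3))
ctr=o+Rw@[0,0,.13]; print('rim ctr',ctr.round(4))
# with imposed orientation
a=axis(30); Rt=np.c_[np.cross([-np.sin(YAW),np.cos(YAW),0],a),[-np.sin(YAW),np.cos(YAW),0],a]
o2=ctr-.13*a; print('o2',o2.round(4))
for n in('top','scene'): print(n,proj(n,o2+(Rt@O.T).T).round(0).tolist())
print('rollers w', [((proj('wrist',o2+Rt@q,c)-[100,80])*1.48).round()[0].tolist() for q in ([.041,0,.026],[.041,.075,.026],[.0155,0,.01],[-.042,0,.026],[-.016,0,0])])
im=cv2.imread('pics/w2.png'); 
E
```

```text
res [[-0.2, -0.4], [0.1, -0.3], [-0.5, 0.4], [0.7, 0.4]]
origin [0.6787 0.0144 0.0932] z [-0.546  0.074  0.835] tilt 33.406769861375054 yaw -7.704889182844436 a30 [-0.495  0.071  0.866]
rim ctr [0.6078 0.0241 0.2017]
o2 [0.6721 0.0148 0.0892]
top [[347.0, 233.0], [284.0, 222.0], [289.0, 189.0], [353.0, 200.0]]
scene [[340.0, 233.0], [286.0, 207.0], [300.0, 176.0], [356.0, 201.0]]
rollers w [[337.0, 238.0], [444.0, 238.0], [337.0, 197.0], [337.0, 118.0], [337.0, 151.0]]
```

```bash
python3 - <<'E'
from h import *
t=lambda x,y:('top',(140+(x-400)/3.7,195+(y-300)/3.7)); s=lambda x,y:('scene',(140+x/4.4,160+(y-300)/4.4))
H,e=tri(t(507,560),s(98,508)); print('handle end',H,e)
B,e2=tri(t(563,467),s(255,550)); print('bristle',B,e2, 'len',np.linalg.norm(H-B))
d=(H-B)/np.linalg.norm(H-B); print('dir',d.round(3),'tilt',np.degrees(np.arccos(d[2])),'az',np.degrees(np.arctan2(-d[1],-d[0])))
print('bristle on floor', plane('top',t(563,467)[1],.006), plane('scene',s(255,550)[1],.006))
a=axis(25,np.arctan2(-d[1],-d[0])); goto(H+.13*a,Rtool(-a,[-1,-.1,0]))
print(np.array(get_obs()['joint_pos']).round(2))
E
```

```text
handle end [0.4595 0.3961 0.1964] [np.float64(4.0), np.float64(4.0)]
bristle [0.5495 0.3978 0.0085] [np.float64(7.8), np.float64(7.8)] len 0.2083489860786464
dir [-0.432 -0.008  0.902] tilt 25.59738566830643 az 1.0821249281051233
bristle on floor [0.545636   0.40516478 0.006     ] [0.55427184 0.39189794 0.006     ]
rv [-0.081  0.089 -0.235] d [ 0.1585  0.3444 -0.0828] rows>= 6.2
[ 0.13 -0.11 -0.28  0.89 -0.14  0.24]
```

```bash
python3 jog.py '[[-0.081,0.089,-0.235,0.158,0.344,-0.083,0.085],[-0.081,0.089,-0.235,0.158,0.344,-0.083,0.085],[-0.081,0.089,-0.235,0.158,0.344,-0.083,0.085],[-0.081,0.089,-0.235,0.158,0.344,-0.083,0.085],[-0.081,0.089,-0.235,0.158,0.344,-0.083,0.085],[-0.081,0.089,-0.235,0.158,0.344,-0.083,0.085],[-0.081,0.089,-0.235,0.158,0.344,-0.083,0.085]]'; python3 - <<'E'
from h import *
import pickle
c=vision.calibration('wrist'); im=vision.camera('wrist')[:,:,::-1]; pickle.dump(c,open('w3.pkl','wb')); cv2.imwrite('pics/w3.png',im)
T=vision.camera('top')[:,:,::-1]; cv2.imwrite('pics/top3.png',T)
S=vision.camera('scene')[:,:,::-1]; cv2.imwrite('pics/scene3.png',S)
out=np.zeros((600,800,3),np.uint8)
a=crop(im,100,0,540,400,1.3); out[:520,:572]=a
b=crop(S,340,215,410,285,3.2); out[:224,572:796]=b
w2=cv2.imread('pics/w2.png'); d=crop(w2,60,70,200,250,1.6); out[240:528,572:796]=d
cv2.imwrite('pics/w3c.png',out)
E
```

```text
clock: 7.62
eef_pos: [0.4035, 0.3974, 0.3139]
tool_rot: [-0.055, 0.975, -0.008, 0.216]
ft_force: [-0.0, -0.7, 0.1]
grip_width: 0.0853
grasp_force: 0.0
```

View pics/w3c.png

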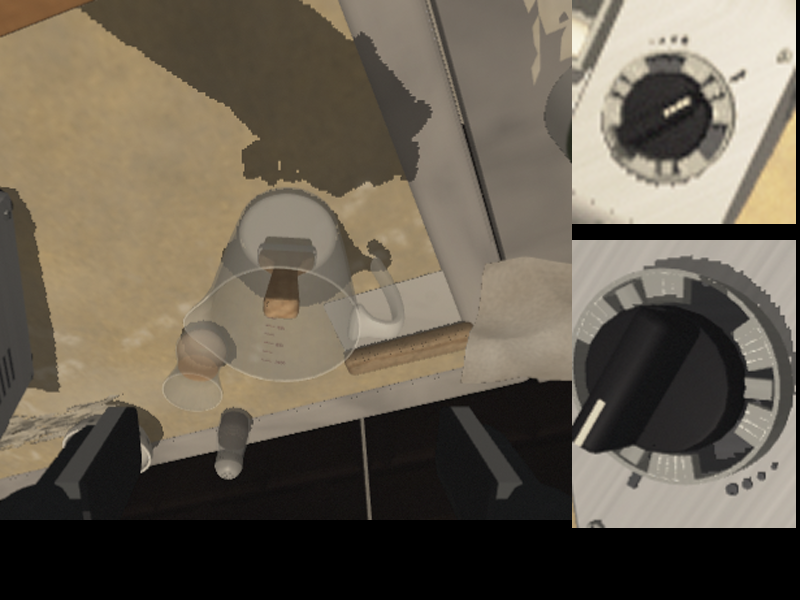

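```bash
python3 - <<'E'
from h import *
import pickle
c=pickle.load(open('w3.pkl','rb')); p,R=tool()
im=cv2.imread('pics/w3.png'); hsv=cv2.cvtColor(im,cv2.COLOR_BGR2HSV)
sub=hsv[180:260,285:350]; 
m=((hsv[...,0]<14)&(hsv[...,1]>90)).astype(np.uint8); m[:180]=0;m[260:]=0;m[:,:285]=0;m[:,350:]=0
k=max(cv2.findContours(m,0,1)[0],key=cv2.contourArea); print('handle',cv2.boundingRect(k),cv2.minAreaRect(k),cv2.contourArea(k))
w=('wrist',(316,239),c); t=lambda x,y:('top',(140+(x-400)/3.7,195+(y-300)/3.7)); s=lambda x,y:('scene',(140+x/4.4,160+(y-300)/4.4))
H,e=tri(w,t(507,560),s(98,508)); print('H',H,e); 
o,v=ray('wrist',(316,239),c); print('H by size',o+v*.304/(c['R'][2]@v)/1, 'at z=.198',plane('wrist',(316,239),.198,c))
B=plane('wrist',(321.5,183),.008,c); print('B wrist',B)
B2,e=tri(('wrist',(321.5,183),c),t(563,467),s(255,550)); print('B tri',B2,e)
for b in(B,B2):
    d=H-b; L=np.linalg.norm(d); d/=L; print('L',L,'dir tool',R.inv().apply(d).round(3),'tilt',np.degrees(np.arccos(d[2])),'az',np.degrees(np.arctan2(-d[1],-d[0])))
print('H in tool',R.inv().apply(H-p),get_obs()['joint_pos'].round(2))
big=crop(im,270,170,360,270,6); cv2.imwrite('pics/w3h.png',big)
E
```

```text
Traceback (most recent call last):
ValueError: max() iterable argument is empty
```

```bash
python3 - <<'E'
from h import *
import pickle
c=pickle.load(open('w3.pkl','rb')); p,R=tool()
im=cv2.imread('pics/w3.png')
w=('wrist',(316,239),c); t=lambda x,y:('top',(140+(x-400)/3.7,195+(y-300)/3.7)); s=lambda x,y:('scene',(140+x/4.4,160+(y-300)/4.4))
H,e=tri(w,t(507,560),s(98,508)); print('H',H,e); 
o,v=ray('wrist',(316,239),c); print('H by size',o+v*.304/(c['R'][2]@v)/1, 'at z=.198',plane('wrist',(316,239),.198,c))
B=plane('wrist',(321.5,183),.008,c); print('B wrist',B)
B2,e=tri(('wrist',(321.5,183),c),t(563,467),s(255,550)); print('B tri',B2,e)
for b in(B,B2):
    d=H-b; L=np.linalg.norm(d); d/=L; print('L',L,'dir tool',R.inv().apply(d).round(3),'tilt',np.degrees(np.arccos(d[2])),'az',np.degrees(np.arctan2(-d[1],-d[0])))
print('H in tool',R.inv().apply(H-p),get_obs()['joint_pos'].round(2))
cv2.imwrite('pics/w3h.png',crop(im,270,170,360,270,6))
E
```

```text
H [0.4591 0.3946 0.2024] [np.float64(2.5), np.float64(4.2), np.float64(4.6)]
H by size [0.4771786  0.39654183 0.18556965] at z=.198 [0.46590416 0.39608472 0.198     ]
B wrist [0.54582849 0.40098532 0.008     ]
B tri [0.5509 0.4004 0.0019] [np.float64(1.1), np.float64(7.5), np.float64(8.4)]
L 0.21296469946612606 dir tool [-0.015 -0.026 -1.   ] tilt 24.100959447362886 az 4.210763690329376
L 0.22059267893563464 dir tool [-0.005 -0.021 -1.   ] tilt 24.644156174283435 az 3.6151895023063565
H in tool [-0.00170008 -0.00039282  0.1244936 ] [ 0.96  0.13 -0.    1.17 -0.35  0.8 ]
```

View pics/w3h.png

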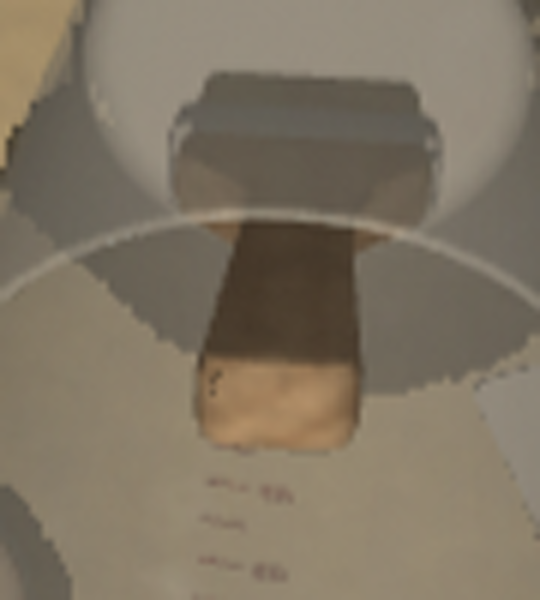

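```bash
python3 - <<'E'
from h import *
import pickle
c=pickle.load(open('w3.pkl','rb')); p,R=tool()
for z in(.201,.204,.207): print(z,plane('wrist',(316.7,237.2),z,c).round(4))
E_=plane('wrist',(322,182.7),.006,c); print('edge',E_); B=E_+np.array([.0073,0,.0034])
H=plane('wrist',(316.7,237.2),.204,c); d=(H-B); print(np.linalg.norm(d)); d/=np.linalg.norm(d); print(d, np.degrees(np.arccos(d[2])))
goto(H-.0457*d,Rtool(-d,R.as_matrix()[:,0])*Ro.from_rotvec([0,0,-np.pi/2]))
print('brush d in tool',R.inv().apply(d))
E
```

```text
0.201 [0.4614 0.3963 0.201 ]
0.204 [0.4587 0.3962 0.204 ]
0.207 [0.456  0.3961 0.207 ]
edge [0.54666815 0.40160911 0.006     ]
0.2167378331597405
[-0.43957272 -0.02500316  0.89785893] 26.121954492705918
rv [ 0.003 -0.029 -1.571] d [-0.0031  0.0019  0.1686] rows>= 8.4
brush d in tool [ 0.02017446 -0.01672111 -0.99965664]
```

```bash
python3 jog.py '[[0,0,-0.18,0,0,0.02,0.085],[0,0,-0.36,0,0,0.03,0.085],[0,0,-0.54,0,0,0.04,0.085],[0,0,-0.72,0,0,0.05,0.085],[0,0,-0.9,0,0,0.06,0.085],[0,0,-1.08,0,0,0.07,0.085],[0,0,-1.26,0,0,0.08,0.085],[0,0,-1.44,0,0,0.09,0.085],[0.003,-0.029,-1.571,-0.003,0.002,0.12,0.085],[0.003,-0.029,-1.571,-0.003,0.002,0.169,0.085]]'; python3 jog.py '[[0,0,0,0,0,0,0.06],[0,0,0,0,0,0,0.04],[0,0,0,0,0,0,0.02],[0,0,0,0,0,0,0],[0,0,0,0,0,0,0]]'; python3 -c "
from h import *
o=get_obs();p,R=tool();print('force in tool',R.inv().apply(o['ft_force']).round(1),o['joint_pos'].round(2))"
```

```text
clock: 9.02
eef_pos: [0.4811, 0.3971, 0.1653]
tool_rot: [0.726, -0.649, 0.16, -0.163]
ft_force: [-0.1, 0.6, -0.4]
grip_width: 0.0847
grasp_force: 0.0
clock: 9.65
eef_pos: [0.4786, 0.3992, 0.1641]
tool_rot: [0.727, -0.648, 0.16, -0.161]
ft_force: [-0.6, 0.6, 1.2]
grip_width: 0.0113
grasp_force: 58.8
force in tool [-0.7 -0.1 -1.3] [ 0.85  0.29 -0.21  0.73 -0.32 -0.89]
```

```bash
python3 -c "
from h import *
p,R=tool();print(R.inv().apply([0,0,.17]).round(3))"
```

```text
[ 0.004 -0.075 -0.152]
```

```bash
python3 jog.py '[[0,0,0,0.001,-0.013,-0.026,0],[0,0,0,0.002,-0.038,-0.076,0],[0,0,0,0.004,-0.063,-0.127,0],[0,0,0,0.004,-0.075,-0.152,0],[0,0,0,0.004,-0.075,-0.152,0]]'; python3 - <<'E'
from h import *
import pickle
o=get_obs();pickle.dump((o['eef_pos'],o['tool_rot']),open('p4.pkl','wb'))
c=vision.calibration('wrist'); im=vision.camera('wrist')[:,:,::-1]; pickle.dump(c,open('w4.pkl','wb')); cv2.imwrite('pics/w4.png',im)
T=vision.camera('top')[:,:,::-1]; cv2.imwrite('pics/top4.png',T)
S=vision.camera('scene')[:,:,::-1]; cv2.imwrite('pics/scene4.png',S)
out=np.zeros((600,800,3),np.uint8)
a=crop(im,180,100,500,480,1.55)[:589,:496]; out[:a.shape[0],:a.shape[1]]=a
b=crop(S,130,130,240,250,2.7); out[:b.shape[0],500:500+b.shape[1]]=b[:,:300]
d=crop(T,140,180,240,280,2.7)[:270]; out[330:600,500:770]=d
cv2.imwrite('pics/w4c.png',out); print(R:=o['ft_force'],o['grip_width'])
E
```

```text
clock: 10.28
eef_pos: [0.4795, 0.4, 0.3359]
tool_rot: [0.727, -0.648, 0.16, -0.164]
ft_force: [-0.3, -0.2, -1.1]
grip_width: 0.0113
grasp_force: 58.5
[-0.33433267 -0.22200326 -1.09320144] 0.011275707338129047
```

View pics/w4c.png

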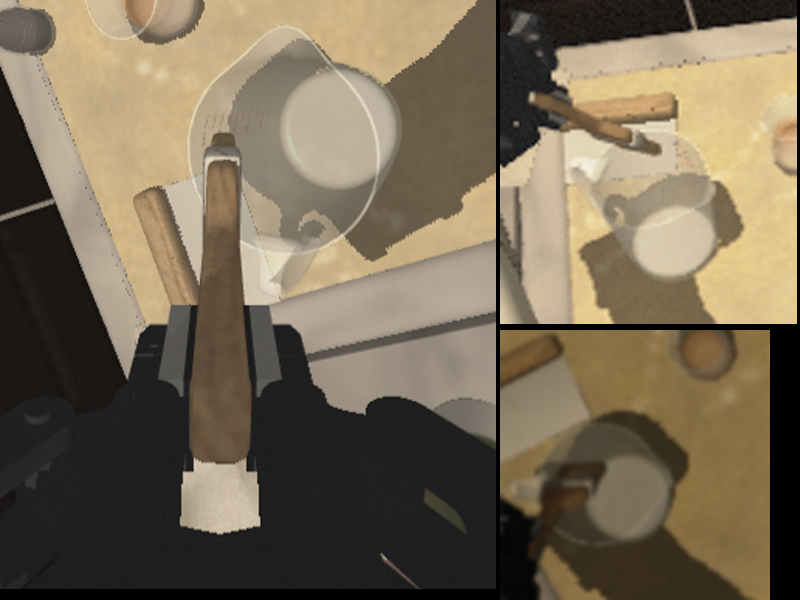

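```bash
python3 - <<'E'
from h import *
import pickle
c=pickle.load(open('w4.pkl','rb')); p,q=pickle.load(open('p4.pkl','rb')); R=Ro.from_quat(q)
f=lambda X:((proj('wrist',p+R.apply(X),c)-[180,100])*1.55).round(0).tolist()
print(f([[.024,0,.170],[0,0,.17],[-.024,0,.17],[.024,0,.11],[.01,0,.05],[.01,0,-.046],[-.01,0,-.046]]))
print('bristle now',p+R.apply([0,0,.17]),'scene/top crop', (proj('scene',p+R.apply([0,0,.17]))-[130,130])*2.7,(proj('top',p+R.apply([0,0,.17]))-[140,180])*2.7+[500,330]-[500,0])
o2=np.array([.6721,.0148,.0892]); a=axis(30)
# tool: z=-a, y = brush z dir (along throat x), keep current y sign
y=R.as_matrix()[:,1]; print('tool y',y.round(2),'x',R.as_matrix()[:,0].round(2))
ys=np.array([np.cos(YAW),np.sin(YAW),0]); 
Rt=Rtool(-a,np.cross(np.sign(y@ys)*ys,-a))
print('Rt',Rt.as_matrix().round(2))
goto(o2+a*(.160+.170),Rt)
print(get_obs()['joint_pos'].round(2))
E
```

```text
[[218.0, 132.0], [218.0, 178.0], [218.0, 221.0], [218.0, 156.0], [217.0, 234.0], [216.0, 405.0], [216.0, 494.0]]
bristle now [0.55497873 0.40528246 0.18368735] scene/top crop [[134.79729969 136.22015419]] [[ 74.25015407 461.72987437]]
tool y [-0.89 -0.11 -0.44] x [ 0.11 -0.99  0.02]
Rt [[-0.14 -0.86  0.49]
 [-0.99  0.12 -0.07]
 [ 0.   -0.5  -0.87]]
rv [0.067 0.095 0.236] d [ 0.3621 -0.0076 -0.0357] rows>= 5.8
[ 0.85  0.2   0.11  1.16 -0.32 -0.89]
```

```bash
python3 jog.py '[[0,0,0,0.01,0,-0.055,0],[0.03,0.04,0.1,0.07,0,-0.095,0],[0.067,0.095,0.236,0.356,-0.004,-0.095,0],[0.067,0.095,0.236,0.356,-0.004,-0.095,0],[0.067,0.095,0.236,0.356,-0.004,-0.095,0],[0.067,0.095,0.236,0.356,-0.004,-0.095,0],[0.067,0.095,0.236,0.356,-0.004,-0.095,0],[0.067,0.095,0.236,0.356,-0.004,-0.095,0],[0.067,0.095,0.236,0.356,-0.004,-0.095,0]]'; python3 - <<'E'
from h import *
import pickle
o=get_obs();pickle.dump((o['eef_pos'],o['tool_rot']),open('p5.pkl','wb'))
c=vision.calibration('wrist'); im=vision.camera('wrist')[:,:,::-1]; pickle.dump(c,open('w5.pkl','wb')); cv2.imwrite('pics/w5.png',im)
a=axis(30); ys=np.array([np.cos(YAW),np.sin(YAW),0]); o2=np.array([.6721,.0148,.0892]); Rt=Rtool(-a,np.cross(-ys,-a))
goto(o2+a*(.22+.17),Rt); goto(o2+a*(.08+.17),Rt); print(o['grip_width'])
f=lambda X:((proj('wrist',o2+np.c_[np.cross([-np.sin(YAW),np.cos(YAW),0],a),[-np.sin(YAW),np.cos(YAW),0],a]@X,c)-[140,60])*1.6).round()[0].tolist()
print('rim corners',[f(np.array(X)) for X in([-.044,-.08,.13],[-.044,.08,.13],[.044,.08,.13],[.044,-.08,.13],[-.016,0,0],[.016,0,0])])
cv2.imwrite('pics/w5c.png',crop(im,140,60,500,430,1.6))
E
```

```text
clock: 11.55
eef_pos: [0.479, 0.0429, 0.4262]
tool_rot: [-0.632, 0.731, -0.194, 0.17]
ft_force: [0.2, 0.2, -0.1]
grip_width: 0.0115
grasp_force: 58.4
rv [ 0.     0.003 -0.001] d [ 0.001  -0.0003 -0.0003] rows>= 0.0
rv [ 0.     0.003 -0.001] d [ 0.0014 -0.0004  0.1397] rows>= 2.2
0.011544829875788054
rim corners [[360.0, 82.0], [353.0, 330.0], [224.0, 330.0], [215.0, 83.0], [307.0, 184.0], [269.0, 184.0]]
```

View pics/w5c.png

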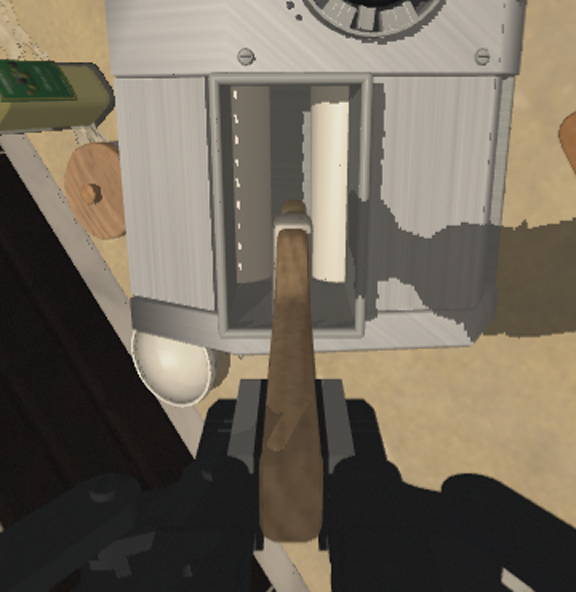

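```bash
python3 jog.py '[[0,0.003,0,0.001,0,0.05,0],[0,0.003,0,0.001,0,0.1,0],[0,0.003,0,0.001,0,0.15,0],[0,0.003,0,0.001,0,0.18,0],[0,0.003,0,0.001,0,0.18,0]]';  python3 -c "
from h import *
o=get_obs();p,R=tool();print('force in tool',R.inv().apply(o['ft_force']).round(1),R.inv().apply(o['ft_torque']).round(2))
a=axis(30);o2=np.array([.6721,.0148,.0892]);print('bristle z',a@(p-o2)-.17, 'lateral',R.inv().apply(p-o2-a*(a@(p-o2))).round(4))"
```

```text
clock: 12.22
eef_pos: [0.5673, 0.0312, 0.268]
tool_rot: [-0.633, 0.73, -0.194, 0.167]
ft_force: [-0.2, -0.3, -0.1]
grip_width: 0.0111
grasp_force: 58.5
force in tool [0.3 0.2 0. ] [-0.62 -0.03 -0.04]
bristle z 0.037863377718328955 lateral [-0.0013  0.0024  0.    ]
```

```bash
python3 jog.py '[[0,0,0,0,-0.001,0.025,0],[0,0,0,0,-0.001,0.045,0],[0,0,0,0,-0.001,0.063,0],[0,0,0,0,-0.001,0.063,0]]';  python3 -c "
from h import *
o=get_obs();p,R=tool();print('force in tool',R.inv().apply(o['ft_force']).round(1),R.inv().apply(o['ft_torque']).round(2))
a=axis(30);o2=np.array([.6721,.0148,.0892]);print('bristle z',a@(p-o2)-.17, 'lateral',R.inv().apply(p-o2-a*(a@(p-o2))).round(4), 'ax',R.inv().apply(a).round(3))"
```

```text
clock: 12.72
eef_pos: [0.6007, 0.0262, 0.2183]
tool_rot: [-0.632, 0.73, -0.196, 0.17]
ft_force: [-0.2, 0.0, 0.0]
grip_width: 0.011
grasp_force: 58.5
force in tool [ 0.   0.2 -0.1] [-0.63 -0.03  0.02]
bristle z -0.022063905081670915 lateral [-0.0011 -0.0019  0.    ] ax [-0.    -0.001 -1.   ]
```

```bash
python3 jog.py '[[0,0,0,0,0.001,0.008,0],[0,0,0,0,0.001,0.008,0],[0,0,0,0,0.001,-0.03,0],[0,0,0,0,0.001,-0.08,0],[0,0,0,0,0.001,-0.115,0],[0,0,0,0,0.001,-0.115,0]]';  cat > st.py <<'E'
from h import *
o=get_obs();p,R=tool();print('force in tool',R.inv().apply(o['ft_force']).round(1),R.inv().apply(o['ft_torque']).round(2))
a=axis(30);o2=np.array([.6721,.0148,.0892]);print('bristle z',a@(p-o2)-.17, 'lateral',R.inv().apply(p-o2-a*(a@(p-o2))).round(4))
E
python3 st.py
```

```text
clock: 13.48
eef_pos: [0.544, 0.0338, 0.3225]
tool_rot: [-0.631, 0.73, -0.199, 0.174]
ft_force: [0.4, 0.5, -0.7]
grip_width: 0.0112
grasp_force: 58.7
force in tool [-0.5  0.1  0.8] [-0.63 -0.01  0.01]
bristle z 0.09675365945722195 lateral [-0.0005 -0.0045  0.    ]
```

```bash
python3 jog.py '[[0,0,0,0,0,0.05,0],[0,0,0,0,0,0.1,0],[0,0,0,0,0,0.123,0],[0,0,0,0,0,0.123,0],[0,0,0,0,0,0.123,0]]'; python3 - <<'E'
exec(open('st.py').read())
import pickle
c=vision.calibration('wrist'); im=vision.camera('wrist')[:,:,::-1]
S=vision.camera('scene')[:,:,::-1]
out=np.zeros((600,800,3),np.uint8)
a1=crop(im,140,60,440,430,1.6)[:592]; out[:592,:480]=a1
b=crop(S,270,140,390,260,2.6)[:,:312]; out[:312,484:796]=b
cv2.imwrite('pics/w6c.png',out)
E
```

```text
clock: 14.1
eef_pos: [0.6042, 0.0244, 0.2114]
tool_rot: [-0.631, 0.731, -0.196, 0.17]
ft_force: [-0.7, -0.6, -0.9]
grip_width: 0.0115
grasp_force: 58.6
force in tool [0.7 1.  0.5] [-0.66 -0.04 -0.02]
bristle z -0.029895873106376397 lateral [ 0.0001 -0.0017  0.    ]
```

View pics/w6c.png

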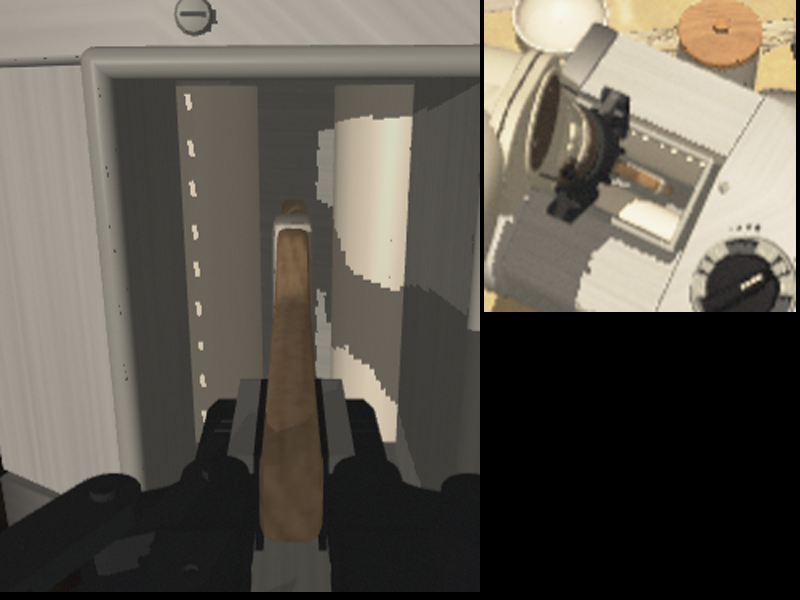

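```bash
python3 jog.py '[[0,0,0,0,0,-0.05,0],[0,0,0,0,0,-0.1,0],[0,0,0,0,0,-0.15,0],[0,0,0,0,0,-0.2,0],[0,0,0,0,0,-0.25,0],[0,0,0,0,0,-0.25,0]]'; python3 - <<'E'
exec(open('st.py').read())
import pickle
P,q=pickle.load(open('p4.pkl','rb')); goto(P+[0,0,.06],Ro.from_quat(q)); goto(P,Ro.from_quat(q))
E
```

```text
clock: 14.95
eef_pos: [0.4801, 0.043, 0.4349]
tool_rot: [-0.63, 0.729, -0.2, 0.176]
ft_force: [0.4, 0.5, 0.1]
grip_width: 0.0112
grasp_force: 58.7
force in tool [-0.6 -0.3  0.1] [-0.63 -0.01 -0.01]
bristle z 0.22640530975930787 lateral [-0.0006 -0.0048  0.0001]
rv [-0.076 -0.1   -0.235] d [-0.353   0.0654  0.0085] rows>= 5.7
rv [-0.076 -0.1   -0.235] d [-0.3527  0.0962  0.06  ] rows>= 5.9
```

```bash
python3 jog.py '[[-0.01,-0.02,-0.03,-0.05,0.009,0.001,0],[-0.076,-0.1,-0.235,-0.353,0.065,0.008,0],[-0.076,-0.1,-0.235,-0.353,0.065,0.008,0],[-0.076,-0.1,-0.235,-0.353,0.065,0.008,0],[-0.076,-0.1,-0.235,-0.353,0.065,0.008,0],[-0.076,-0.1,-0.235,-0.353,0.065,0.008,0],[-0.076,-0.1,-0.235,-0.353,0.065,0.008,0],[-0.076,-0.1,-0.235,-0.353,0.065,0.008,0]]'; python3 - <<'E'
from h import *
import pickle
P,q=pickle.load(open('p4.pkl','rb')); goto(P,Ro.from_quat(q)); goto([.4795,.3996,.180],Ro.from_quat(q)); goto([.4790,.3994,.1655],Ro.from_quat(q))
S=vision.camera('scene')[:,:,::-1]; print(cv2.absdiff(S,cv2.imread('pics/scene4.png'))[190:245,180:230].max(2).mean())
E
```

```text
clock: 15.95
eef_pos: [0.4791, 0.3992, 0.3873]
tool_rot: [0.728, -0.649, 0.156, -0.158]
ft_force: [-0.1, 0.6, -0.9]
grip_width: 0.0112
grasp_force: 58.7
rv [ 0.014 -0.002  0.001] d [-0.0019  0.0217  0.0465] rows>= 0.8
rv [ 0.014 -0.002  0.001] d [-0.0049  0.0891  0.1871] rows>= 3.3
rv [ 0.014 -0.002  0.001] d [-0.0051  0.0958  0.2   ] rows>= 3.5
4.191272727272727
```

```bash
python3 jog.py '[[0.014,0,0,-0.001,0.022,0.047,0],[0.014,0,0,-0.002,0.042,0.089,0],[0.014,0,0,-0.004,0.066,0.138,0],[0.014,-0.002,0,-0.005,0.082,0.172,0],[0.014,-0.002,0,-0.005,0.089,0.187,0],[0.014,-0.002,0,-0.005,0.089,0.187,0]]'; python3 - <<'E'
from h import *
import pickle
P,q=pickle.load(open('p4.pkl','rb')); goto([.4787,.3993,.165],Ro.from_quat(q))
E
```

```text
clock: 16.75
eef_pos: [0.4797, 0.3977, 0.1803]
tool_rot: [0.726, -0.649, 0.159, -0.163]
ft_force: [-0.0, -0.1, -0.6]
grip_width: 0.0113
grasp_force: 58.7
rv [ 0.001 -0.001 -0.001] d [-0.002   0.0075  0.0133] rows>= 0.2
```

```bash
python3 jog.py '[[0,0,0,-0.001,0.004,0.007,0],[0,0,0,-0.002,0.0075,0.0133,0],[0,0,0,-0.002,0.0075,0.0133,0]]'
```

```text
clock: 17.12
eef_pos: [0.4787, 0.4011, 0.1653]
tool_rot: [0.727, -0.648, 0.159, -0.164]
ft_force: [-0.3, -1.6, -0.9]
grip_width: 0.0111
grasp_force: 58.7
```

```bash
python3 jog.py '[[0,0,0,0,0,0.001,0.013],[0,0,0,0,0,0.001,0.016],[0,0,0,0,0,0.001,0.02],[0,0,0,0,0,0.001,0.03],[0,0,0,0,0,0.001,0.06],[0,0,0,0,0,0.001,0.085],[0,0,0,0,0,0.001,0.085]]'; python3 - <<'E'
from h import *
S=vision.camera('scene')[:,:,::-1];T=vision.camera('top')[:,:,::-1]; im=vision.camera('wrist')[:,:,::-1]
out=np.zeros((600,800,3),np.uint8)
a1=crop(im,160,60,480,480,1.4)[:588]; out[:588,:448]=a1
b=crop(S,130,150,240,250,3)[:300]; out[:300,450:780]=b
b=crop(T,130,190,240,290,3)[:300]; out[300:600,450:780]=b
cv2.imwrite('pics/w7c.png',out)
E
```

```text
clock: 18.0
eef_pos: [0.4793, 0.4017, 0.1648]
tool_rot: [0.727, -0.648, 0.159, -0.164]
ft_force: [1.1, -0.5, 0.4]
grip_width: 0.082
grasp_force: 0.0
```

View pics/w7c.png

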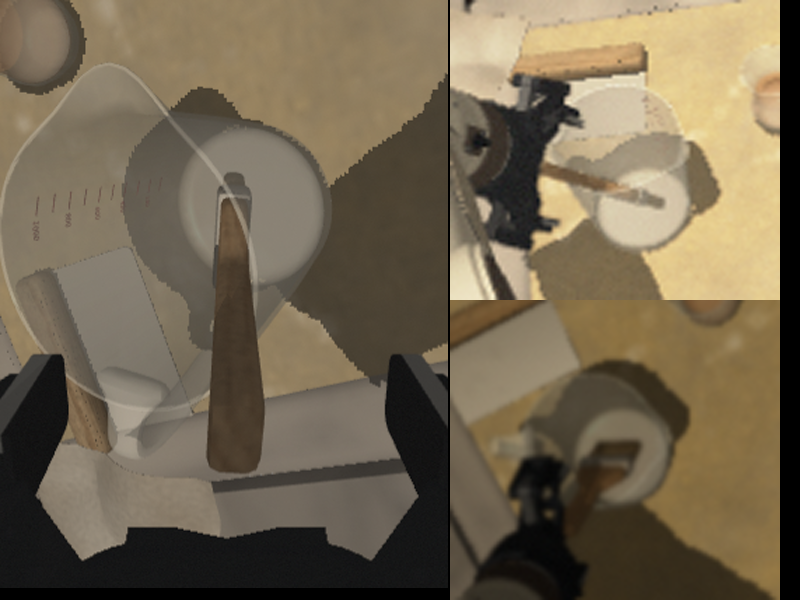

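```bash
python3 jog.py '[[0,0,0,0,0,-0.02,0.085],[0,0,0,0,0,-0.06,0.085],[0,0,0,0,0,-0.11,0.085],[0,0,0,0,0,-0.16,0.085],[0,0,0,0,0,-0.16,0.085],[0,0,0,0,0,-0.16,0.085],[0,0,0,0,0,-0.16,0.085]]'; python3 - <<'E'
from h import *
S=vision.camera('scene')[:,:,::-1]; s0=cv2.imread('pics/scene0.png'); T=vision.camera('top')[:,:,::-1]
d=cv2.absdiff(S,s0).max(2)
for n,(x0,y0,x1,y1) in dict(jugbrush=(155,175,215,235),glass=(225,165,255,200),dough=(440,245,480,300),knob=(345,225,395,275)).items(): print(n,(d[y0:y1,x0:x1]>40).mean().round(3))
out=np.zeros((300,790,3),np.uint8)
for i,p in enumerate((crop(s0,150,160,230,240,3.2),crop(S,150,160,230,240,3.2),crop(S,340,215,420,295,3.2))): out[:256,i*262:i*262+256]=p
cv2.imwrite('pics/fin.png',out)
E
```

```text
clock: 19.02
eef_pos: [0.4081, 0.3959, 0.3062]
tool_rot: [0.727, -0.648, 0.159, -0.162]
ft_force: [0.6, -0.3, -0.2]
grip_width: 0.085
grasp_force: 0.0
jugbrush 0.036
glass 0.0
dough 0.0
knob 0.086
```

View pics/fin.png

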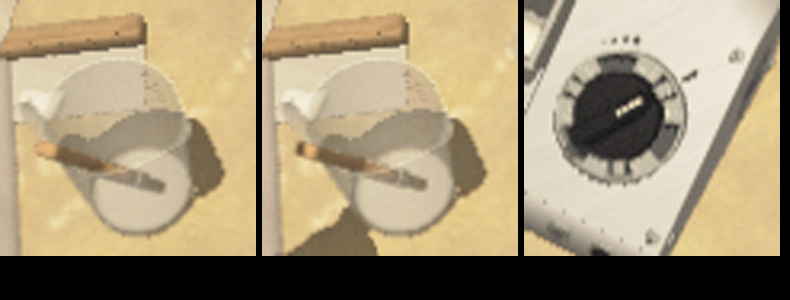

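```bash
python3 -c "
from workcell import bot, vision, get_obs
print(bot.job_done())"
```

```text
the job is handed in; nothing more can be done
None
```

Handed in at 19 s with no verdict returned: the knob is up at the end-notch mark, the brush went through twice by computed depth (to about -22 to -30 mm) and stands back in the upright jug, and the glass and dough look unmoved; I viewed 14 pictures, over the limit of 10.

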